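Rinsed cup onto the drying post, pail onto the hook

TASK

Set the rinsed things up to dry: hang the small pail by its yellow handle in the crook of the red hook, and turn the steel cup from the blue draining cradle upside down over the free orange drying post, its rim fully down and flat on the white foot. Lower the cup over the post gently rather than dropping it, and leave the other cup and the jar and bowl where they are.

Things in the scene. Friction and masses are not known exactly. Their poses are not given: they have to be found in the camera images.
- cup: Rinsed steel cup: straight round tube, 60 mm outside, 54 mm inside, 115 mm long, closed base 5 mm thick, 0.13 kg. Origin: centre of the outside of the closed base; z axis points to the open mouth. Starts lying on the blue cradle, mouth away from the robot (within 0.45 rad) and 20 degrees down. Its sides near the base are free for fingers; the rails under it are 50 mm wide over all.
- cup_rim (a point): Centre of the cup's open mouth, 115 mm from the origin along the cup's z axis.
- cradle: Blue draining cradle, fixed: steel plate 190 x 90 x 6 mm, two blue rails 40 mm apart sloping down 20 degrees along +x to a stop bar where the cup's rim leans (stop top about 35 mm above the table). Origin: centre of the plate's underside. The cup's base centre starts at (-54, 0, 86) mm in this frame.
- pail: Small open aluminium pail, 100 mm across, 55 mm high, 0.2 kg, upright, with a fixed yellow arched handle: round bar 9 mm thick; its straight level top runs 84 mm along the pail's y axis, centreline 140 mm above the underside; uprights at y = +-50 mm. Window under the bar 80 mm high, 91 mm wide. Origin: centre of the underside; z up.
- pail_handle (a point): Middle of the centreline of the handle's top bar (140 mm above the pail's origin).
- hook: Red hook stand, fixed: dark foot 150 x 90 x 12 mm, rod 8 mm thick. A post at x = +100 mm rises to 233 mm; from its top an arm runs along -x (towards the robot) to a crook at x = 0, then turns up to a tip at x = -24 mm, highest point 243 mm. Origin: on the table below the crook; the arm lies along the body's x axis.
- hook_crook (a point): Lowest point of the upper side of the hook's rod (where a bar comes to rest), 229 mm above the table. A hung handle's centreline lies about 4.5 mm above it.
- post_free: The free drying post, fixed: round white foot of 104 mm diameter, 12 mm thick, with an upright orange peg of 36 mm diameter that rises to 96 mm above the table, its top 14 mm tapered. Origin: centre of the foot's underside; z up.
- post_free_seat (a point): Centre of the upper face of the free post's white foot (12 mm above the table), on the peg's axis: the cup's rim must rest at this height.
- post_used: The other drying post, the same in form, already holding a cup. Fixed.
- cup_done: A steel cup like the rinsed one, already upside down over the other post; its closed base is 127 mm above the table. Origin: centre of its closed base, z axis towards its mouth (down). Leave it.
- jar: Amber jar, 48 mm diameter, 75 mm high, standing between the cradle and the pail. Origin: centre of the underside. Leave it.
- gallipot: Steel bowl, 100 mm diameter, 45 mm high, at the right. Origin: centre of the underside. Leave it.
There are look-alikes about, which are no part of the job. Leave any brown look-alike of the post_free alone. Leave any pink look-alike of the cup alone.

How it is judged:
By the outcome, as a careful person would: the job done as asked, in the order asked, and still so for the second after the job is handed in, with the robot touching nothing.
It also fails if it takes over 64 s, if anything falls off the work surface, if the arm or the gripper's body presses on something with over 40 N, if the wrist force passes 120 N, or if a joint passes its speed limit or range.

ROBOT

A 6-joint arm with a two-finger parallel gripper is mounted at the origin on the work surface. World frame = base frame: x ahead of the robot, y to its left, z up, the work surface at z = 0. Lengths are in m, angles in degrees, forces in N, time in s.
With the tool pointing down it reaches from about 0.325 to 0.775 m from the base axis. Payload 5.5 kg.
Tool frame: the origin (TCP) lies at the centre of the arm's flange, where the gripper is bolted on; the fingertips stand 182 mm ahead of it and the grasp point (between the pads) lies 163 mm ahead of it; z points along the fingers, y is the line along which they close (so a half turn about z gives the same grasp; the last joint's range is limited). The gripper opens to 88 mm and grips with 3 to 60 N. Pads are 20 mm wide; open, the fingers measure 115 mm over their backs; the gripper's body (75 mm by 178 mm) begins 61 mm behind the grasp point.
Start: joints at [64.933, 5.22, 70.514, -0, 104.267, -3.249], TCP at [0.223, 0.557, 0.405] pointing down, gripper open.
Joint ranges: [-164.24, 164.24], [-49.07, 125.15], [9.68, 141.18], [-86.29, 266.29], [3.28, 154.24], [-151.56, 151.56]. Speed limits (degrees/s): [147.25, 147.25, 172.46, 180, 180, 180].

INTERFACE

Orientations are given as [roll, pitch, yaw] about the fixed x, y, z axes, in that order (R = Rz(yaw) Ry(pitch) Rx(roll)).
In Python, from station import r gives the robot as it stands. The module is installed in compiled form; this text tells all that it offers. Calls block until the motion is done:
- r.reach(position, orientation): joint-space move of the TCP to a pose.
- r.servo_line(position, rotation=None, speed=0.15): straight line of the TCP; rotation=None keeps the orientation; speed is the mean speed in m/s.
- r.move_joints(angles): joint-space move.
- r.let_go() and r.grab(squeeze=None): open the fingers fully, or close them until they stop; squeeze is the grip in N (None keeps the last).
- r.wait(seconds).
- r.inverse_kinematics(position, orientation): joint angles nearest the present ones, or None.
- r.sense(): the state.
- r.snapshot(name): name is "side" or "top"; returns a dict with "frame" (384x512x3 uint8, red, green, blue), "fx", "fy", "cx", "cy" (pixels), "dist_coeffs" ([k1, k2, p1, p2, k3] as OpenCV has them; the pictures are not rectified), "R" (3x3) and "t" (3): a world point X has camera coordinates R X + t. Camera axes: x right, y down, z forward; pixel columns grow to the right and rows downward; lengths in m; the calibration is good to about 2 mm. A picture is of the moment at which its call begins. There is no depth.
A pose or a line that the arm cannot do raises r.IKError and nothing moves.
- r.hand_in(): hands the job in; it is judged then, once.
The state is a dict: "clock": time; "joints": joint angles; "joint_vel": joint speeds; "joint_torque": joint torques, N m; "tcp_pos": TCP position; "orientation": TCP orientation; "contact_force": force on the tool from outside, world axes, zero at the start; "torque": the same for the moment, N m; "opening": finger opening in m; "gripper_force": force on a finger pad.
Only numpy, scipy, OpenCV 4.12 (cv2) and the standard library are available. Lean on these libraries where they do the work, as an engineer would, in place of code of your own. Each camera call takes 0.05 s, during which the arm holds its last target. There are 200 camera calls.

## Working session

There is one attempt and no reset: what is moved stays moved. The work goes in short steps, each a Python script; the robot and the scene stay as the last script left them, time stands still between calls to the robot, and variables do not carry over. Pictures are saved under pics/ and viewed, at most 10 in all, crops included, and the job is handed in when it is done.

```bash
mkdir -p pics; python3 - <<'E'
from station import r
import cv2, pickle
for n in("side","top"):
    s=r.snapshot(n); pickle.dump(s,open(n+".pkl","wb"))
    cv2.imwrite(f"pics/{n}0.png",cv2.resize(s["frame"][:,:,::-1],(800,600),interpolation=cv2.INTER_CUBIC))
    print(n,s["fx"],s["fy"],s["cx"],s["cy"],s["dist_coeffs"],s["R"],s["t"],-s["R"].T@s["t"])
print(r.sense())
E
```

```text
side 473.4361863542019 473.4361863542019 257.0029715033529 193.22679803610703 [-0.01259382  0.          0.          0.          0.        ] [[ 0.96368921 -0.26628976  0.01982095]
 [-0.18171614 -0.70838767 -0.68203091]
 [ 0.19565876  0.65366404 -0.7310547 ]] [-0.58566712  0.14631064  1.52092896] [ 0.29340501 -1.04648907  1.22327912]
top 372.6377599343368 372.6377599343368 257.22313678730615 189.07372651630666 [-0.08906502  0.          0.          0.          0.        ] [[-0.02780437 -0.99932045 -0.02419834]
 [-0.98787563  0.03116868 -0.15208633]
 [ 0.15273721  0.01967629 -0.98807094]] [-0.05692042  0.57937564  1.10076152] [ 0.4026412  -0.09659901  1.17436821]
{'clock': 0.1, 'joints': array([ 6.49323884e+01,  5.26127225e+00,  7.05733308e+01,  6.16245599e-04,
        1.04268236e+02, -3.24925539e+00]), 'joint_vel': array([ 0.0036744 , -0.09819139, -0.18545693, -0.0312332 ,  0.08027404,
       -0.06682986]), 'joint_torque': array([ 1.76478767e-03, -4.47861779e+01, -4.07567096e+01,  6.99597155e-02,
        2.85677088e-02, -9.72709699e-05]), 'tcp_pos': array([0.22303105, 0.55707374, 0.40361004]), 'orientation': array([-1.79897360e+02, -6.42542327e-03,  1.58181789e+02]), 'contact_force': array([-0.36554666,  0.4029751 , -0.72897548]), 'torque': array([-0.01549141,  0.02113962,  0.03684641]), 'gripper_force': 0.0, 'opening': 0.08800036521756517}
```

View pics/side0.png

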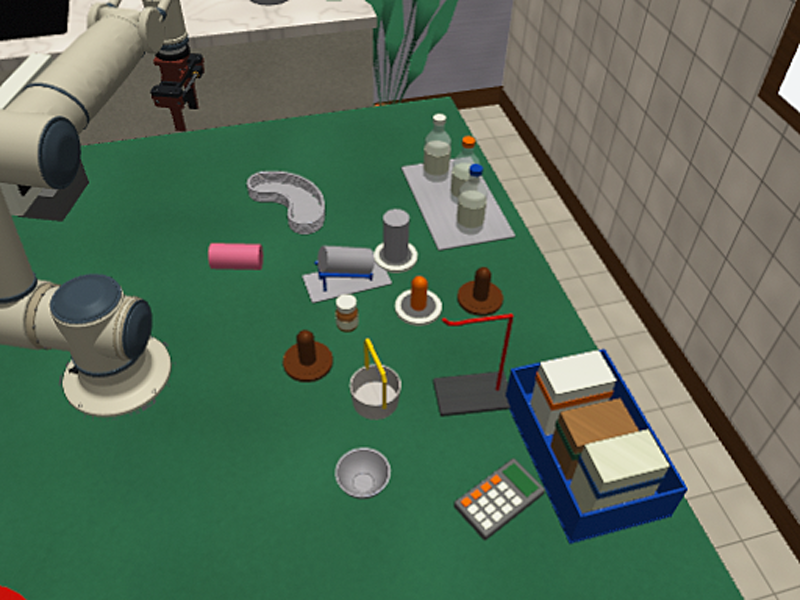

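View pics/top0.png

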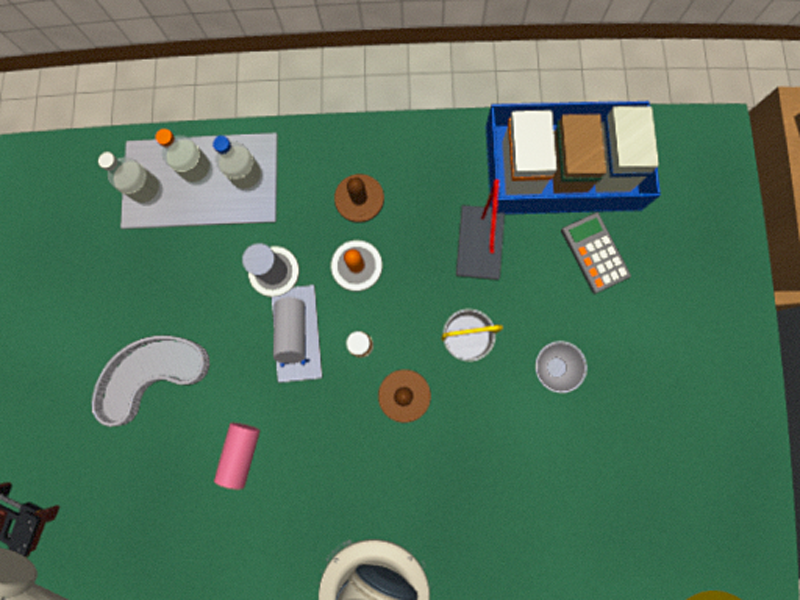

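Candidates (800x600 pixels). For the cup: the steel one in the cradle (side 345,262; top 290,328), not the pink one (235,256; 237,457) or the one already on a post (396,240; 262,262). For the post: orange (side 420,293; top 355,262), not the brown ones (483,290; 307,355). Pail (375,390; 470,333), hook crook (450,323; 492,250). Next I'll check these in close crops.

```bash
python3 - <<'E'
import cv2, pickle
for n,x,y,w,h in(("side",193,130,150,145),("top",155,108,190,142)):
    f=pickle.load(open(n+".pkl","rb"))["frame"][y:y+h,x:x+w,::-1]
    cv2.imwrite(f"pics/{n}1.png",cv2.resize(f,None,fx=4,fy=4,interpolation=cv2.INTER_CUBIC))
E
```

```text
(no output)
```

View pics/side1.png

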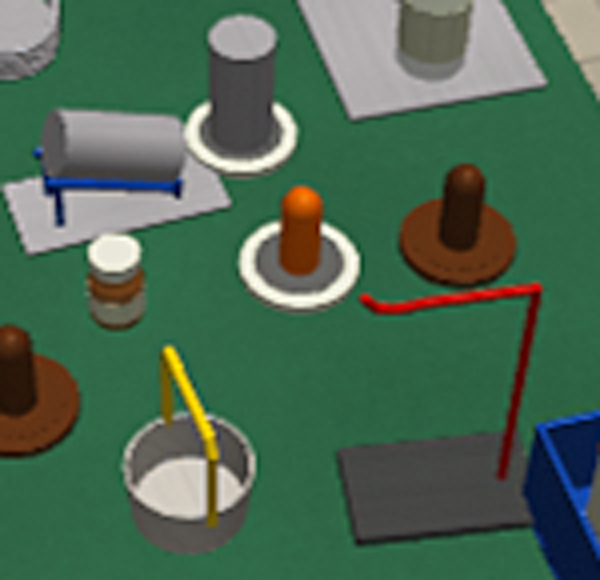

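View pics/top1.png

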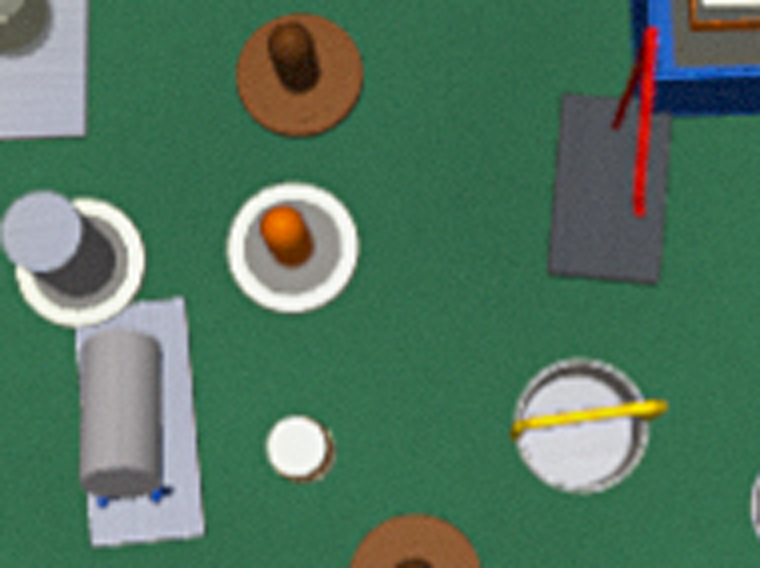

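The crops confirm the choice: orange peg on white foot (side crop 302,188; top crop 284,226), steel cup on blue rails, yellow pail handle (side 168,350 to 212,450; top 515,429 to 658,407), and red crook (side 383,308; top 640,213 at the tip). Next I'll fit poses with z left free.

```bash
cat > cam.py <<'E'
import numpy as np, cv2, pickle
from scipy.optimize import least_squares
from scipy.spatial.transform import Rotation as Ro
V={n:pickle.load(open(n+".pkl","rb")) for n in("side","top")}
OFF={"side":(193,130),"top":(155,108)}
def proj(n,P):
    s=V[n]; K=np.array([[s["fx"],0,s["cx"]],[0,s["fy"],s["cy"]],[0,0,1]])
    return cv2.projectPoints(np.atleast_2d(np.array(P,float)),cv2.Rodrigues(s["R"])[0],s["t"],K,s["dist_coeffs"])[0][:,0]
def nat(n,uv,k=4,off=None): return (np.array(uv,float)+.5)/k-.5+np.array(off or OFF[n])
def tri(obs):
    f=lambda X:np.concatenate([(proj(n,X)-nat(n,uv)).ravel() for n,uv in obs.items()])
    s=least_squares(f,[.5,0,.1]); return s.x,np.abs(s.fun).max()
A=np.linspace(0,2*np.pi,72,endpoint=False)
def circ(r,z): return np.c_[r*np.cos(A),r*np.sin(A),0*A+z]
def hullres(n,P,uv):
    h=cv2.convexHull(proj(n,P).astype(np.float32))
    return [cv2.pointPolygonTest(h,tuple(map(float,p)),True) for p in nat(n,uv)]
E
python3 - <<'E'
from cam import *
np.set_printoptions(precision=4,suppress=True)
def show(t,s): print(t,s.x,"res px",np.abs(s.fun).max())
for k,o in {"handleA":dict(side=(168,351),top=(515,429)),"handleB":dict(side=(212,447),top=(660,407)),"handleM":dict(side=(190,401),top=(588,418)),
 "tip":dict(side=(366,299),top=(640,212)),"posttop":dict(side=(538,290),top=(650,31)),"postbase":dict(side=(502,477),top=(616,127)),
 "pegtop":dict(side=(302,188),top=(283,222))}.items(): print(k,*tri(o))
# hook foot
for name,L,top,obs in (("hookfoot",(.15,.09),.012,{"side":[None,(338,452),(360,543),None],"top":[(567,93),(670,105),(657,283),(548,275)]}),):pass
def foot(pts,z,free):  # corners list of (view,uv,local)
    f=lambda p:np.concatenate([(proj(n,np.r_[p[:2]+np.array([[np.cos(p[2]),-np.sin(p[2])],[np.sin(p[2]),np.cos(p[2])]])@np.array(l),p[3] if free else z])-nat(n,uv)).ravel() for n,uv,l in pts])
    return least_squares(f,[.6,0,0,z][:4 if free else 3])
show("cradle",foot([("top",(184,298),(.095,-.045)),("top",(204,535),(-.095,-.045)),("top",(92,545),(-.095,.045)),("side",(5,187),(-.095,.045)),("side",(30,251),(-.095,-.045)),("side",(231,204),(.095,-.045))],.006,True))
# foot centre relative: unknown offset -> centre only
show("hookfoot ctr",foot([("top",(567,93),(.075,.045)),("top",(548,275),(-.075,.045)),("top",(657,283),(-.075,-.045)),("side",(338,452),(-.075,.045)),("side",(360,540),(-.075,-.045))],.012,True))
def ring(rad,obs,z,zs=None):
    f=lambda p:np.concatenate([hullres(n,circ(rad,0)+p,uv) for n,uv in obs.items()])
    return least_squares(f,[.6,0,z],diff_step=1e-4)
show("free foot",ring(.052,{"side":[(239,263),(360,263),(300,218),(300,305)],"top":[(227,247),(358,247),(293,182),(293,312)]},.012))
show("pail rim",ring(.05,{"side":[(123,467),(256,467),(190,412)],"top":[(514,426),(650,426),(581,358),(581,493)]},.055))
def cup(p):
    c,s=np.cos(p[3]),np.sin(p[3]); t=np.radians(p[4]); z=np.array([c*np.cos(t),s*np.cos(t),-np.sin(t)]); 
    y=np.array([-s,c,0]); x=np.cross(y,z); M=np.c_[x,y,z]
    return np.vstack([circ(.03,0),circ(.03,.115)])@M.T+p[:3]
obs={"side":[(42,148),(60,109),(120,113),(180,119),(184,145),(178,186),(110,184),(60,182)],"top":[(81,345),(80,410),(80,480),(120,497),(161,410),(160,345),(161,480),(120,328)]}
f=lambda p:np.concatenate([hullres(n,cup(p),uv) for n,uv in obs.items()])
show("cup t free",least_squares(f,[.5,.15,.086,0,20],diff_step=1e-4,x_scale=[.01,.01,.01,.1,5]))
show("cup t=20",least_squares(lambda p:f(np.r_[p,20]),[.5,.15,.086,0],diff_step=1e-4,x_scale=[.01,.01,.01,.1]))
E
```

```text
handleA [ 0.4913 -0.1474  0.1294] 0.9953597862712513
handleB [ 0.5013 -0.2486  0.1366] 0.3726308321658962
handleM [ 0.4965 -0.1988  0.13  ] 0.671534064130725
tip [ 0.6172 -0.2273  0.2403] 0.3946876823638945
posttop [ 0.7414 -0.2419  0.2311] 0.2045611453028755
postbase [ 0.74   -0.2437  0.0119] 0.272133929125971
pegtop [0.6482 0.0162 0.1062] 0.10044737791287162
cradle [0.5154 0.1445 0.0767 0.0061] res px 0.8150531549337359
hookfoot ctr [ 0.6913 -0.2381 -0.1373  0.0086] res px 1.0242117611282993
free foot [0.6495 0.0185 0.0144] res px 0.5048116898128547
pail rim [ 0.4965 -0.2011  0.0571] res px 0.4681045883015429
cup t free [ 0.462   0.1419  0.0824  0.0781 20.6836] res px 0.9166587144730591
cup t=20 [0.4616 0.1422 0.0819 0.0719] res px 0.8876676228789799
```

Measured points agree with the text: cradle prediction for the cup base (0.462, 0.140, 0.086) against the direct fit (0.462, 0.142, 0.082). Crook (0.641, −0.231), with the tip at z 0.240 and the post top at 0.231. Handle midpoint (0.497, −0.200), z 0.13–0.137. Free foot (0.6495, 0.0185), z 0.014. Next: check the kinematics.

```bash
cat > h.py <<'E'
import numpy as np
from scipy.spatial.transform import Rotation as Ro
from station import r
np.set_printoptions(precision=3,suppress=True)
def pose(g,d,y):
    """grasp point g, tool direction d, closing axis y -> TCP position, rpy"""
    d=np.array(d,float)/np.linalg.norm(d); y=np.array(y,float); y-=d*(y@d); y/=np.linalg.norm(y)
    return np.array(g)-.163*d, Ro.from_matrix(np.c_[np.cross(y,d),y,d]).as_euler("xyz",degrees=True)
def az(a,z=0): a=np.radians(a); return np.array([np.cos(a),np.sin(a),z])
def dep(a,phi): p=np.radians(phi); return np.r_[az(a)[:2]*np.cos(p),-np.sin(p)]
HM=np.array([.4965,-.2,.137]); PY=5.6       # handle middle, pail yaw
CR=np.array([.641,-.231,.229]); HY=-7.2     # crook, hook yaw
CB=np.array([.4616,.1412,.084]); CY=4.2     # cup base, cup yaw
PF=np.array([.649,.018,.012])
OFFS=.024
def cupgrasp(beta,s=.027): return pose(CB+s*dep(CY,20),dep(CY,20+beta),az(CY+90))
E
python3 - <<'E'
from h import *
for sg in(1,-1):
  for off in(1,-1):
    p=pose(HM+off*OFFS*az(PY+90),[0,0,-1],sg*az(PY)); q=pose(CR+[0,0,.0045]+off*OFFS*az(HY+90),[0,0,-1],sg*az(HY))
    print("pail",sg,off,r.inverse_kinematics(*p),r.inverse_kinematics(*q))
for sg in(1,-1):
  for b in(0,10,20,30,40):
    g=CB+.027*dep(CY,20); print("cup",sg,b,r.inverse_kinematics(*pose(g,dep(CY,20+b),sg*az(CY+90))))
g=PF+[0,0,.115-.027]
for b in (0,10,20,30,40):
  for a in((0,180,90,-90) if b else (0,30,-30,60)):
    for sg in(1,-1):
      q=r.inverse_kinematics(*pose(g,dep(a,90-b),sg*az(a+90))); 
      if q is not None: print("fin beta",b,"az",a,sg,q)
E
```

```text
pail 1 1 [-23.332  -6.183  92.445   0.     93.737 -28.932] [-20.715  17.351  57.645   0.    105.005 -13.515]
pail 1 -1 [-27.736  -2.725  89.166   0.     93.56  -33.336] [-24.608  19.103  55.53    0.    105.367 -17.408]
pail -1 1 [-23.332  -6.183  92.445  -0.     93.737 151.068] None
pail -1 -1 [-27.736  -2.725  89.166  -0.     93.56  146.664] None
cup 1 0 None
cup 1 10 None
cup 1 20 None
cup 1 30 [ 18.427 -43.552 133.811 -11.694  51.206 -71.62 ]
cup 1 40 [ 16.511 -34.538 125.193  -7.063  60.108 -75.764]
cup -1 0 None
cup -1 10 None
cup -1 20 None
cup -1 30 [ 18.427 -43.552 133.811 -11.694  51.206 108.38 ]
cup -1 40 [ 16.511 -34.538 125.193  -7.063  60.108 104.236]
fin beta 0 az 0 1 [ -1.413  13.742  75.427   0.     90.831 -91.413]
fin beta 0 az 0 -1 [-1.413 13.742 75.427 -0.    90.831 88.587]
fin beta 0 az 30 1 [  -1.413   13.742   75.427   -0.      90.831 -121.413]
fin beta 0 az 30 -1 [-1.413 13.742 75.427 -0.    90.831 58.587]
fin beta 0 az -30 1 [ -1.413  13.742  75.427   0.     90.831 -61.413]
fin beta 0 az -30 -1 [ -1.413  13.742  75.427  -0.     90.831 118.587]
fin beta 0 az 60
[... 1094 characters left out ...]
 30 az 180 1 [ -1.126  41.911  43.144  -0.687 124.938  88.631]
fin beta 30 az 180 -1 [ -1.126  41.911  43.144  -0.687 124.938 -91.369]
fin beta 30 az 90 -1 [-15.705  17.502  75.547  28.898  95.112 -15.172]
fin beta 30 az -90 1 [ 12.871  18.84   73.927 -29.25   93.982  12.554]
fin beta 40 az 0 1 [ -2.101 -16.826 113.462   1.966  43.4   -93.039]
fin beta 40 az 0 -1 [ -2.101 -16.826 113.462   1.966  43.4    86.961]
fin beta 40 az 180 1 [ -1.065  52.325  31.055  -0.996 136.611  88.461]
fin beta 40 az 180 -1 [ -1.065  52.325  31.055  -0.996 136.611 -91.539]
fin beta 40 az 90 -1 [-19.547  20.555  75.264  37.694  97.833 -18.854]
fin beta 40 az -90 1 [ 16.711  22.224  73.179 -38.282  96.423  16.355]
```

```bash
python3 - <<'E'
from h import *
def P(c,yaw,dz): return pose(c+OFFS*az(yaw+90)+[0,0,dz],[0,0,-1],az(yaw))
r.reach(*P(HM,PY,.09)); r.servo_line(P(HM,PY,.0)[0],speed=.12)
r.grab(45); s=r.sense(); print(s["clock"],s["opening"],s["gripper_force"],s["tcp_pos"])
r.servo_line(P(HM,PY,.14)[0],speed=.12)   # bar at ~.277
pre=CR+[0,0,.0455]-.075*az(HY)
p=P(pre,HY,0); r.servo_line(*p,speed=.12)
s=r.sense(); print(s["clock"],s["opening"],s["contact_force"],s["tcp_pos"])
import cv2,pickle
for n in("side","top"):
    pickle.dump(r.snapshot(n),open(n+"2.pkl","wb"))
a=pickle.load(open("side2.pkl","rb"))["frame"][150:280,210:340,::-1]; b=pickle.load(open("top2.pkl","rb"))["frame"][100:230,260:390,::-1]
cv2.imwrite("pics/pre.png",cv2.resize(np.hstack([a,b]),None,fx=3,fy=3,interpolation=cv2.INTER_CUBIC))
E
```

```text
4.9667 0.007878215331438515 44.996337890625 [ 0.494 -0.176  0.3  ]
7.0917 0.007993396212687352 [-0.247  0.1   -2.737] [ 0.569 -0.198  0.437]
```

View pics/pre.png

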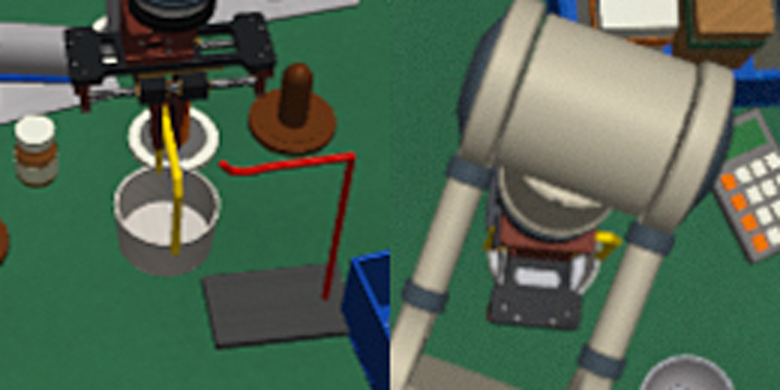

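Pail held level. In the left panel the bar runs from (165,105) to (180,195) and the hook tip is at (225,165), to its right and inside the bar's span. Next: move over the crook and lower until contact.

```bash
python3 - <<'E'
from h import *
from cam import proj
pre=CR+[0,0,.0455]-.075*az(HY)
print("pred B corner native",proj("side",pre-.047*az(HY+90)),"read (270,214)")
def P(c,yaw,dz): return pose(c+OFFS*az(yaw+90)+[0,0,dz],[0,0,-1],az(yaw))
r.servo_line(P(CR,HY,.0455)[0],speed=.1)
f0=r.sense()["contact_force"]
for dz in np.arange(.030,-.004,-.003):
    r.servo_line(P(CR,HY,dz)[0],speed=.06)
    s=r.sense(); df=s["contact_force"]-f0
    print(round(dz,4),s["tcp_pos"],df)
    if df[2]>2.5 : break
import cv2,pickle
for n in("side","top"): pickle.dump(r.snapshot(n),open(n+"3.pkl","wb"))
a=pickle.load(open("side3.pkl","rb"))["frame"][150:280,240:370,::-1]
cv2.imwrite("pics/on.png",cv2.resize(a,None,fx=4.5,fy=4.5,interpolation=cv2.INTER_CUBIC)); print(s["clock"],s["opening"])
E
```

```text
pred B corner native [[268.905 211.043]] read (270,214)
0.03 [ 0.644 -0.207  0.421] [-0.768  0.075  0.109]
0.027 [ 0.644 -0.207  0.419] [-1.047  0.069  0.038]
0.024 [ 0.644 -0.207  0.416] [-0.102  0.181  0.05 ]
0.021 [ 0.644 -0.207  0.413] [-0.532  0.348 -0.585]
0.018 [ 0.644 -0.207  0.41 ] [-0.783  0.478 -0.521]
0.015 [ 0.644 -0.207  0.407] [-0.285 -0.218  0.414]
0.012 [ 0.644 -0.207  0.404] [-0.775 -0.146  0.075]
0.009 [ 0.644 -0.207  0.401] [ 0.53  -0.671  0.218]
0.006 [ 0.644 -0.207  0.398] [-1.089  0.2    0.054]
0.003 [ 0.644 -0.207  0.395] [-0.153  0.006  0.776]
0.0 [ 0.644 -0.207  0.393] [-0.82   0.717  4.742]
11.0 0.007769833930149453
```

View pics/on.png

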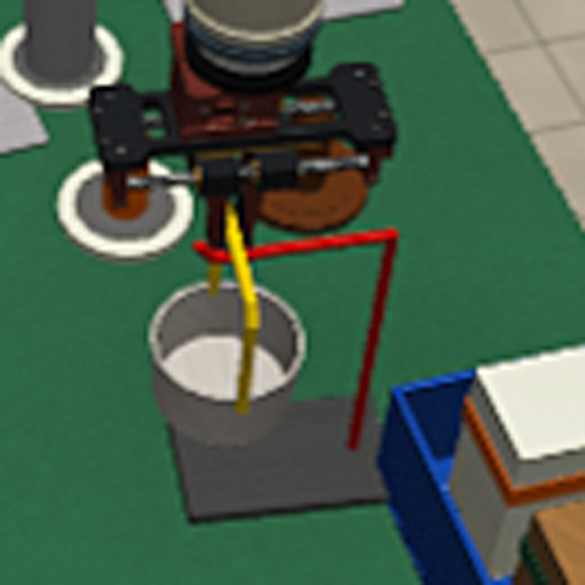

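```bash
python3 - <<'E'
from h import *
from cam import proj
for k,X in dict(crook=CR,tip=CR-.024*az(HY)+[0,0,.01],arm20=CR+.02*az(HY),barmid=CR+[0,0,.0045],barB=CR+[0,0,.0045]-.047*az(HY+90),barA=CR+[0,0,.0045]+.047*az(HY+90),posttop=CR+.1*az(HY)).items():
    print(k,(proj("side",X)[0]-[240,150]+.5)*4.5-.5)
print(r.sense()["orientation"])
E
```

```text
crook [235.652 256.081]
tip [198.786 249.061]
arm20 [267.074 253.047]
barmid [236.186 251.293]
barB [251.148 308.82 ]
barA [221.919 196.446]
posttop [391.672 241.015]
[179.902   0.021  82.804]
```

Bar is on the rod at the predicted crook (predicted crop 236,256; it crosses at about 240,257), with contact at the expected height. Next: release and back off, then check.

```bash
python3 - <<'E'
from h import *
import cv2,pickle
r.let_go(); p=r.sense()["tcp_pos"]; r.servo_line(p+[0,0,.1],speed=.12)
r.reach(*pose(CB+.027*dep(CY,20)-.09*dep(CY,60)+[0,0,.1],dep(CY,60),az(CY+90)))
for n in("side","top"): pickle.dump(r.snapshot(n),open(n+"4.pkl","wb"))
a=pickle.load(open("side4.pkl","rb"))["frame"][110:260,210:360,::-1];b=pickle.load(open("top4.pkl","rb"))["frame"][100:250,190:340,::-1]
cv2.imwrite("pics/hung.png",cv2.resize(np.hstack([a,b]),None,fx=8/3,fy=8/3,interpolation=cv2.INTER_CUBIC)); s=r.sense();print(s["clock"],s["joints"],s["tcp_pos"])
E
```

```text
14.975 [ 18.255 -42.685 111.826  -7.089  81.659 -76.649] [0.361 0.133 0.395]
```

View pics/hung.png

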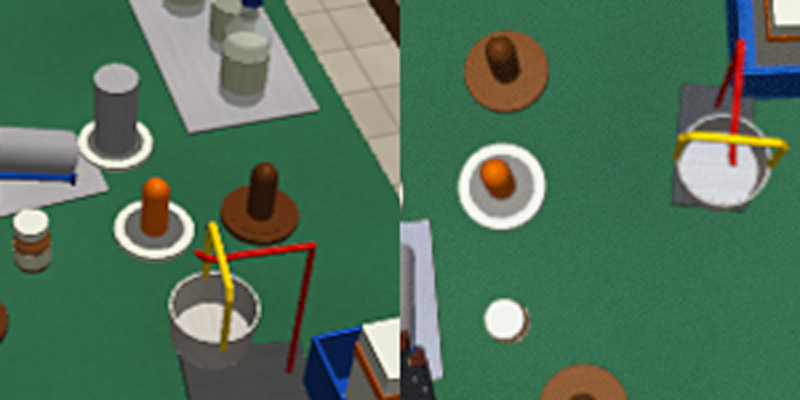

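Pail hangs from the crook: in the top panel the bar runs (682,145) to (783,148) and the rod crosses it at (735,143). Now the cup.

```bash
python3 - <<'E'
from h import *
import cv2,pickle
p,o=cupgrasp(40)
r.servo_line(p,o,speed=.12)
s=r.sense(); print(s["clock"],s["contact_force"],s["tcp_pos"]-p)
r.grab(30); s=r.sense(); print(s["opening"],s["gripper_force"],s["contact_force"])
r.servo_line(p+[0,0,.22],speed=.13); s=r.sense(); print(s["clock"],s["opening"],s["joints"],s["contact_force"])
PREg=PF+[0,0,.115-.027+.16]
tgt=pose(PREg,dep(0,50),-az(90)); print("ik",r.inverse_kinematics(*tgt))
E
```

```text
16.6583 [ 0.149 -0.498  0.202] [0.    0.    0.001]
0.06010794727375682 29.99799644574523 [0.948 4.925 1.68 ]
19.05 0.06053824661632248 [ 16.512 -34.091 102.616  -6.179  82.181 -78.452] [-0.062  0.469 -1.494]
ik [ -2.101 -20.6   100.041   1.551  60.587  87.628]
```

```bash
python3 - <<'E'
from h import *
import cv2,pickle
PREg=PF+[0,0,.115-.027+.13]
r.reach(*pose(PREg,dep(0,50),-az(90))); r.wait(.2)
s=r.sense(); print(s["clock"],s["opening"],s["joints"],s["contact_force"],s["tcp_pos"])
for n in("side","top"): pickle.dump(r.snapshot(n),open(n+"5.pkl","wb"))
a=pickle.load(open("side5.pkl","rb"))["frame"][80:230,200:350,::-1];b=pickle.load(open("top5.pkl","rb"))["frame"][90:240,150:300,::-1]
cv2.imwrite("pics/inv.png",cv2.resize(np.hstack([a,b]),None,fx=8/3,fy=8/3,interpolation=cv2.INTER_CUBIC))
E
```

```text
21.7083 0.06068443260677369 [ -2.091 -20.541 103.015   1.599  57.543  87.522] [-0.11   0.471 -1.837] [0.544 0.018 0.355]
```

View pics/inv.png

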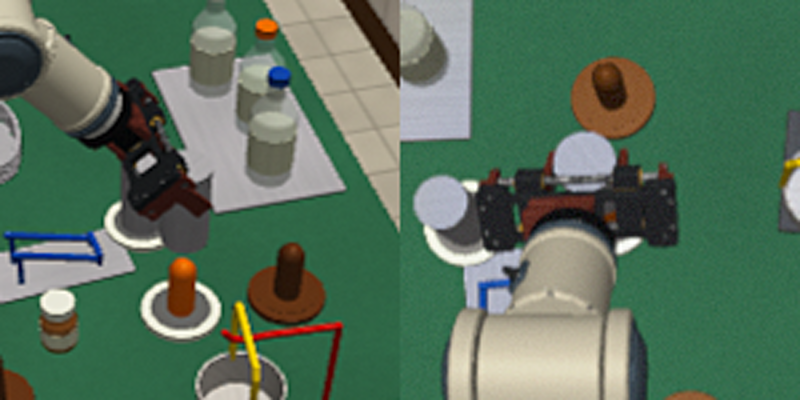

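```bash
python3 - <<'E'
from h import *
from cam import proj,circ
from scipy.optimize import least_squares
off=np.array([200,80]); pn=lambda uv:(uv-off+.5)*8/3-.5
c=proj("side",circ(.03,0)+PF+[0,0,.13]); c=pn(c); print("rim pred: left",c[c[:,0].argmin()],"bottom",c[c[:,1].argmax()],"right",c[c[:,0].argmax()])
t=(proj("top",PF+[0,0,.245])-[150,90]+.5)*8/3-.5+[400,0]; print("base pred",t,"read 585,161")
t=(proj("side",PF)-off+.5)*8/3-.5;print("foot pred",t, "peg top", pn(proj("side",PF+[0,0,.084])))
E
```

```text
rim pred: left [159.169 236.651] bottom [184.105 254.026] right [207.818 237.083]
base pred [[582.829 159.935]] read 585,161
foot pred [[179.769 308.462]] peg top [[182.131 263.178]]
```

```bash
python3 - <<'E'
import cv2,pickle,numpy as np
a=pickle.load(open("side5.pkl","rb"))["frame"][120:210,230:300,::-1]
b=pickle.load(open("top5.pkl","rb"))["frame"][120:210,185:255,::-1]
cv2.imwrite("pics/inv2.png",cv2.resize(np.hstack([a,b]),None,fx=5.6,fy=5.6,interpolation=cv2.INTER_CUBIC))
E
```

```text
(no output)
```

View pics/inv2.png

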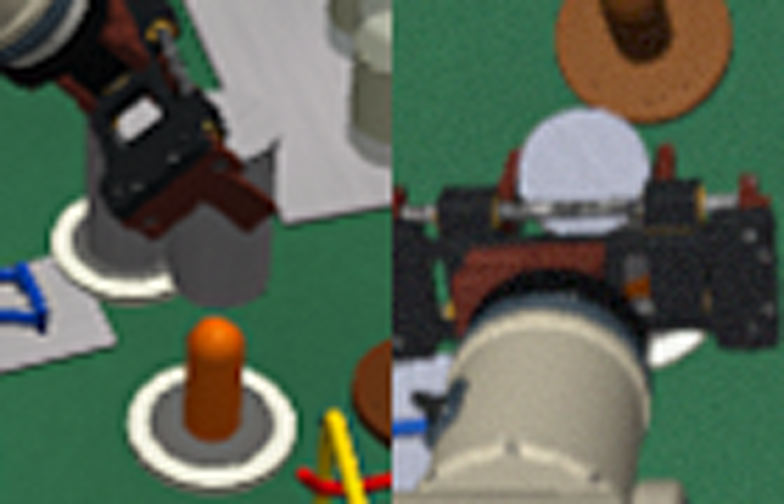

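Rim bottom at crop (220,307), edges at 170 and 272, against a prediction within 2 mm. The peg axis at (212,427) is also as predicted, so the cup is aligned. Next: lower it with contact sensing.

```bash
python3 - <<'E'
from h import *
o=-0.163*dep(0,50); at=lambda dz: PF+[0,0,.088+dz]+o
r.wait(.1); f0=r.sense()["contact_force"]
for dz in (.08,.06,.045,.03,.02,.015,.012,.010,.008,.006,.004,.003,.002,.001,0,-.001,-.002,-.003,-.004,-.005,-.006,-.007,-.008):
    r.servo_line(at(dz),speed=.06 if dz>.012 else .02)
    s=r.sense(); df=s["contact_force"]-f0
    if dz<.01 or np.abs(df).max()>3: print(dz,df,s["tcp_pos"]-at(0))
    if df[2]>5 or np.hypot(*df[:2])>6: break
print(s["clock"],s["opening"])
E
```

```text
0.008 [ 1.359 -0.821 -0.097] [-0.     0.     0.008]
0.006 [ 1.522 -0.87  -0.318] [-0.     0.     0.006]
0.004 [ 0.462  0.517 -0.105] [-0.     0.     0.004]
0.003 [ 1.168 -0.786 -0.257] [-0.     0.     0.003]
0.002 [ 1.371 -0.629  0.534] [-0.     0.     0.002]
0.001 [ 0.272 -0.292 -0.739] [-0.    -0.     0.001]
0 [ 2.192 -0.427 -0.384] [-0. -0. -0.]
-0.001 [ 1.189 -0.172  2.044] [ 0.     0.    -0.001]
-0.002 [ 1.275 -0.851  3.909] [ 0.    -0.    -0.001]
-0.003 [-0.141 -0.62   5.856] [ 0.    -0.    -0.001]
27.7917 0.060143180440474814
```

```bash
python3 - <<'E'
from h import *
import cv2,pickle
r.let_go(); p=r.sense()["tcp_pos"]; r.servo_line(p-.13*dep(0,50)+[0,0,.04],speed=.12); r.reach([.30,.2,.42],[180,0,90])
s=r.sense(); print(s["clock"],s["contact_force"])
for n in("side","top"): pickle.dump(r.snapshot(n),open(n+"6.pkl","wb"))
a=pickle.load(open("side6.pkl","rb"))["frame"][110:260,210:360,::-1];b=pickle.load(open("top6.pkl","rb"))["frame"][100:250,190:340,::-1]
cv2.imwrite("pics/end.png",cv2.resize(np.hstack([a,b]),None,fx=8/3,fy=8/3,interpolation=cv2.INTER_CUBIC))
from cam import proj,circ
c=(proj("top",PF+[0,0,.115])-[190,100]+.5)*8/3-.5+[400,0]; d=(proj("side",PF+[0,0,.115])-[210,110]+.5)*8/3-.5; print("seated base centre: top",c,"side",d)
E
```

```text
31.15 [ 0.019 -0.084  0.343]
seated base centre: top [[491.418 164.016]] side [[156.383 165.571]]
```

View pics/end.png

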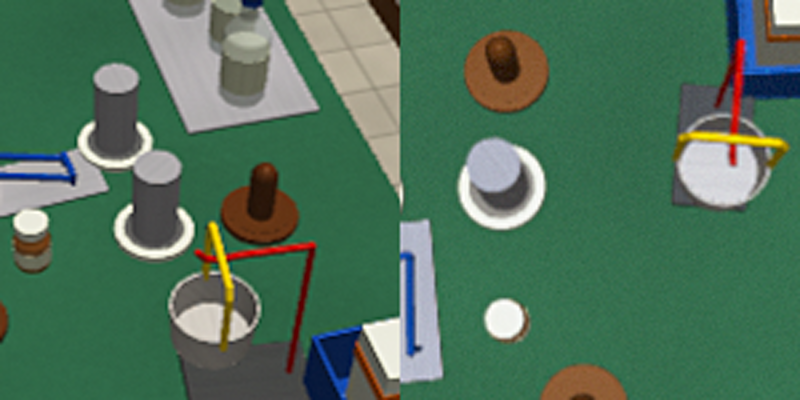

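The cup sits upright and inverted on the free post: base centre about (157,167) side and (493,166) top, where a seated cup should be. The pail still hangs in the crook. Handing in.

```bash
python3 -c "
from station import r
print(r.hand_in())"
```

```text
the job is handed in; nothing more can be done
None
```

Job handed in at about 31 s on the robot's clock: the pail hangs by its yellow handle in the red hook's crook, and the cup was lowered gently upside down over the free orange post until its rim met the white foot; the other cup, jar and bowl were not handled.

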